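# Find the concealed catch of the gilt casket

### The arm

A 6-joint arm with a two-finger parallel gripper is mounted at the origin on the work surface. World frame = base frame: x ahead of the robot, y to its left, z up, the work surface at z = 0. Lengths are in m, angles in rad, forces in N, time in s.
With the tool pointing down it reaches from about 0.425 to 0.95 m from the base axis. Payload 3.5 kg.
Tool frame: the origin (TCP) lies on the centre line of the jaws, within the pads' length; the fingertips stand 17 mm ahead of it and the grasp point (between the pads) lies 2 mm behind it; z points along the fingers, y is the line along which they close (so a half turn about z gives the same grasp; the last joint's range is limited). The gripper opens to 85 mm and grips with 20 to 120 N. Pads are 22 mm wide; open, the fingers measure 114 mm over their backs; the gripper's body (76 mm by 85 mm) begins 54 mm behind the grasp point. The pads swing forward as they close: fully open they stand 13 mm farther back than shut.
Start: joints at [-1.265, 0.286, 1.577, -0, 1.279, -0.15], TCP at [0.297, -0.606, 0.248] pointing down, gripper open.
Joint ranges: [-2.77, 2.77], [-0.9, 2.22], [0.21, 2.48], [-1.53, 4.67], [0.24, 2.81], [-2.84, 2.84]. Speed limits (rad/s): [2.79, 2.79, 3.14, 3.14, 3.14, 3.14].

### API

Orientations are given as a unit quaternion [x, y, z, w].
In Python, from plant import ctrl gives the robot as it stands. The module is installed in compiled form; this text tells all that it offers.
- The arm moves only by the tool drive_tool, never from a script. Its argument "moves" is a list of rows, each a list of 3 entries, a list of its own where there are three numbers: the turn, a rotation vector about the tool's x, y, z in rad, then the shift along the tool's x, y, z in m, then the finger opening in m, from 0 to 0.0854. A call has 1 to 5 rows; each row shifts and turns the commanded pose from where the row before left it, along the tool's axes as they then stand; what a row does not reach is not made up. A row lasts 1/8 s, in which the tool goes at most 62.5 mm and 10.7 degrees, less where a joint would pass 70% of its speed; a pose out of reach is approached as far as the arm can. A call with a gripper value outside its range is refused whole. The fingers move at their own pace and stop on an object; "grip_force" is the grip in N (left out, the last holds). Time passes only in rows, so rows that do not move let the fingers close. It gives the time, the measured TCP pose, the force, the opening and the grip force at its end, in the units of the state.
- ctrl.get_state(): the state, without advancing time (a new reading comes with each control period).
- ctrl.read_camera(name): name is "side" or "top" or "wrist"; returns a dict with "image" (420x560x3 uint8, red, green, blue), "fx", "fy", "cx", "cy" (pixels), "R" (3x3) and "t" (3): a world point X has camera coordinates R X + t. Camera axes: x right, y down, z forward; pixel columns grow to the right and rows downward; lengths in m; the calibration is good to about 2 mm. The wrist camera is an equidistant fisheye: a pixel r from the principal point sees the ray r / f radians off the axis. A picture is of the moment at which its call begins. There is no depth.
- ctrl.sign_off(): hands the job in; it is judged then, once.
The state is a dict: "time": time; "qpos": joint angles; "dq": joint speeds; "joint_efforts": joint torques, N m; "eef_pos": TCP position; "tcp_rot": TCP orientation; "contact_force": force on the tool from outside, world axes, zero at the start; "wrist_torque": the same for the moment, N m; "opening": opening from 0.0 (shut) to 1.0 (fully open); "finger_force": force on a finger pad.
Only numpy, scipy, OpenCV 4.12 (cv2) and the standard library are available. Lean on these libraries where they do the work, as an engineer would, in place of code of your own. Each camera call takes 0.05 s, during which the arm holds its last target. There are 200 camera calls.

### The job

The five wooden squares set into the top of the casket look alike, but one of them is the concealed catch of a hidden drawer and gives under a finger; the others are solid. Feel along the squares with the fingertips, and press the one that yields all the way in so that the drawer springs out of the front, then let go and move clear. Do not pull, push or touch the drawer, pick nothing up, and leave the jars, tools and other things on and around the casket where they are.

Things in the scene. Friction and masses are not known exactly. Their poses are not given: they have to be found in the camera images.
- casket: Fixed casket, white gesso with gilt mouldings and a flat walnut top, 220 (x) x 420 (y) x 130 mm high. Origin: centre of its underside, on the table; x points from its drawer front to its back, y along its length, z up. Its front (-x side) faces roughly towards the robot. Five wooden squares in a row along y, 70 mm apart, lie in its top, 40 mm towards the front from the middle; four are rigid, one, a different one each time, is the catch.
- square1 (a point): Centre of the upper face of the square at -140 mm along the casket's y, at rest. It belongs to the casket (axes as the casket's) and does not say which is the catch. The dark 56 mm square, with a small light lozenge, sits in a 58 mm opening, its face 2 mm below the top and 128 mm above the table; what presses it in (one fingertip or shut fingers) must fit inside the opening.
- square2 (a point): Centre of the upper face of the square at -70 mm along the casket's y, at rest. It belongs to the casket (axes as the casket's) and does not say which is the catch. The dark 56 mm square, with a small light lozenge, sits in a 58 mm opening, its face 2 mm below the top and 128 mm above the table; what presses it in (one fingertip or shut fingers) must fit inside the opening.
- square3 (a point): Centre of the upper face of the square at 0 mm along the casket's y, at rest. It belongs to the casket (axes as the casket's) and does not say which is the catch. The dark 56 mm square, with a small light lozenge, sits in a 58 mm opening, its face 2 mm below the top and 128 mm above the table; what presses it in (one fingertip or shut fingers) must fit inside the opening.
- square4 (a point): Centre of the upper face of the square at +70 mm along the casket's y, at rest. It belongs to the casket (axes as the casket's) and does not say which is the catch. The dark 56 mm square, with a small light lozenge, sits in a 58 mm opening, its face 2 mm below the top and 128 mm above the table; what presses it in (one fingertip or shut fingers) must fit inside the opening.
- square5 (a point): Centre of the upper face of the square at +140 mm along the casket's y, at rest. It belongs to the casket (axes as the casket's) and does not say which is the catch. The dark 56 mm square, with a small light lozenge, sits in a 58 mm opening, its face 2 mm below the top and 128 mm above the table; what presses it in (one fingertip or shut fingers) must fit inside the opening.
- catch (a joint): How far the catch square is pressed in, m: 0 at rest, 0.008 at its stop. A spring resists with about 3 N at the start and 6 N at the stop (a solid square does not give at all), and lifts it again when let go. The drawer is released at about 0.005; press to 0.006 or more to be sure.
- drawer: Hidden drawer, white front 336 x 56 mm with a gilt plaque, in the casket's front below the squares. Origin: in the casket's frame at x = -40 mm, y = 0, z = 24 mm when shut; when released a spring pushes it 45 mm out of the front (towards the casket's -x) in about half a second, and it stays out.
- wax_tin: Low aluminium tin, 52 mm across, 22 mm high, standing on the back part of the casket's top. Origin: centre of its underside. Leave alone.
- fine_brush: Flat brush, 150 mm long, lying on the back part of the casket's top. Origin: under its middle. Leave alone.
- jar_a: Jar with blue cap, 54 mm across, 85 mm high, beside one end of the casket. Origin: centre of its underside. Leave alone.
- jar_b: Amber glass jar with blue cap, 60 mm across, 100 mm high, behind the casket. Origin: centre of its underside. Leave alone.
- cup: White ceramic cup, 68 mm across, 60 mm high, beside one end of the casket. Origin: centre of its underside. Leave alone.
- sanding_block: Cork sanding block 70 x 45 x 28 mm, behind the casket. Origin: centre of its underside. Leave alone.
- palette_knife: Palette knife with wooden handle, 182 mm long, lying on the table beyond the casket's left (+y) end. Origin: under its middle. Leave alone.

How it is judged:
By the outcome, as a careful person would: the job done as asked, in the order asked, and still so for the second after the job is handed in, with the robot touching nothing.
It also fails if it takes over 48 s, if anything falls off the work surface, if the arm or the gripper's body presses on something with over 40 N, if the wrist force passes 120 N, or if a joint passes its speed limit or range.

## Working session

There is one attempt and no reset: what is moved stays moved. The work goes in short steps, Python scripts to look and compute and a tool call to move; the robot and the scene stay as the last step left them, time stands still between calls to the robot, and variables do not carry over. Pictures are saved under pics/ and viewed, at most 10 in all, crops included, and the job is handed in when it is done.

Besides the shell and the picture viewer there is one more tool, called after "Request:" by a JSON object that holds its "api" and its "payload", one argument or row to a line. drive_tool: Moves the arm, as the interface text tells. Its arguments: {"type":"object","properties":{"moves":{"type":"array","items":{"type":"array"}},"grip_force":{"type":"number"}},"required":["moves"]}

```bash
mkdir -p pics; python3 - <<'E'
from plant import ctrl
import cv2,pickle
for n in("top","side"):
    c=ctrl.read_camera(n); cv2.imwrite(f"pics/{n}0.png",c["image"][:,:,::-1]); pickle.dump(c,open(f"{n}.pkl","wb"))
print(ctrl.get_state())
E
```

```text
{'time': 0.1, 'qpos': array([-1.26500534e+00,  2.87129800e-01,  1.57807285e+00,  4.64401169e-06,
        1.27861876e+00, -1.50026345e-01]), 'dq': array([-9.85478215e-04, -4.70623342e-04, -2.87265549e-03,  5.62857850e-04,
        3.79327386e-05,  5.38030678e-04]), 'joint_efforts': array([ 6.78417491e-04, -4.07295656e+01, -2.93697256e+01, -1.50391015e-04,
        3.42690837e-03,  3.22693616e-06]), 'eef_pos': array([ 0.29696786, -0.60551972,  0.24702744]), 'tcp_rot': array([ 9.74140590e-01,  2.25939969e-01, -8.44863764e-05, -1.11117112e-03]), 'contact_force': array([ 0.44280099, -0.06321948, -0.25958068]), 'wrist_torque': array([ 0.00657465, -0.00553648,  0.00164624]), 'finger_force': 0.0, 'opening': 1.0025413084720918}
```

View pics/top0.png

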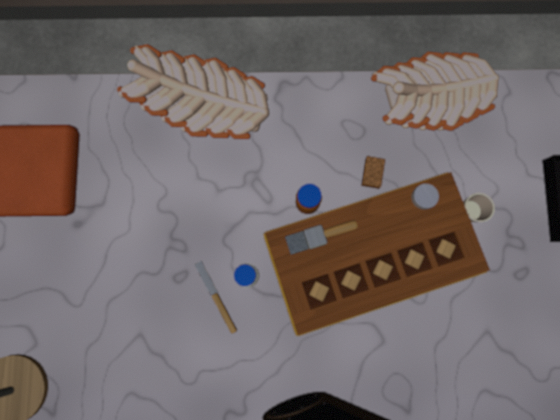

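View pics/side0.png

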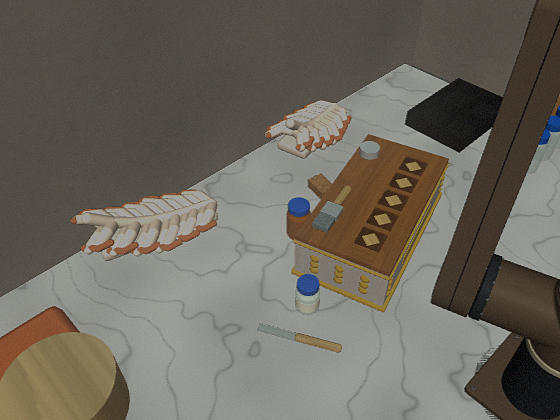

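The top view shows the lozenges at about (319,292), (351,281), (383,270), (414,259) and (446,248). The tin and brush are on the back half, the cup is at the right end, and jar_a and the knife are at the left. Next I refine the lozenge centres and back-project them.

```bash
cat > h.py <<'E'
import numpy as np,cv2,pickle
def ray(c,uv,z):
    d=c["R"].T@np.array([(uv[0]-c["cx"])/c["fx"],(uv[1]-c["cy"])/c["fy"],1]); o=-c["R"].T@c["t"]
    return o+d*(z-o[2])/d[2]
def cent(img,u,v,r=13):
    g=img[v-r:v+r+1,u-r:u+r+1].astype(float).sum(2); m=(g>g.min()+0.6*(g.max()-g.min())).astype(np.uint8)
    n,l,s,ce=cv2.connectedComponentsWithStats(m); k=l[r,r]; return ce[k]+[u-r,v-r],s[k,4]
E
python3 - <<'E'
from h import *
P={"top":[(446,248),(414,259),(383,270),(351,281),(319,292)],"side":[(414,166),(403,183),(394,200),(382,219),(372,239)]}
loc=np.c_[np.full(5,-.04),np.arange(-2,3)*.07]
for n in P:
    c=pickle.load(open(n+".pkl","rb")); X=[]
    for u,v in P[n]:
        p,a=cent(c["image"],u,v,10 if n=="top" else 7); X.append(ray(c,p,.128)); print(n,p.round(1),a,X[-1].round(4))
    X=np.array(X)[:,:2]; d=X-X.mean(0); k=np.arange(-2,3)*.07
    s=(k@d)/(k@k); print("mean",X.mean(0).round(4),"scale",np.linalg.norm(s),"yaw deg",np.degrees(np.arctan2(-s[0],s[1])))
c=pickle.load(open("top.pkl","rb"))
for q in [(264,233),(451,173),(489,269),(297,334)]: print(ray(c,q,.13).round(3))
E
```

```text
top [445.5 248.3] 201 [ 0.4979 -0.2524  0.128 ]
top [414.1 258.8] 204 [ 0.4767 -0.1856  0.128 ]
top [382.4 269.4] 209 [ 0.4554 -0.1188  0.128 ]
top [350.6 280. ] 206 [ 0.4342 -0.0522  0.128 ]
top [318.6 290.9] 211 [0.4127 0.0144 0.128 ]
mean [ 0.4554 -0.1189] scale 1.0002316830925873 yaw deg 17.689054796880935
side [412.8 166.1] 83 [ 0.4972 -0.2495  0.128 ]
side [403.2 182.4] 92 [ 0.4764 -0.1831  0.128 ]
side [393.2 200. ] 103 [ 0.4547 -0.1165  0.128 ]
side [382.  218.9] 116 [ 0.4339 -0.0494  0.128 ]
side [370.7 239.2] 122 [0.4119 0.0167 0.128 ]
mean [ 0.4548 -0.1164] scale 0.9989680115748266 yaw deg 17.737287200649913
[0.533 0.127 0.13 ]
[ 0.658 -0.273  0.13 ]
[ 0.454 -0.339  0.13 ]
[0.327 0.06  0.13 ]
```

Both cameras agree: 70 mm spacing, yaw 17.7°, mean offset 2.5 mm. I'll align the yaw first, so that tool x is casket +x and tool y is casket -y. Then I'll shut the fingers and go over square1.

Request:
{"api": "drive_tool", "payload": {
  "moves": [
    [[0,0,0.147],[0,0,0],0],
    [[0,0,0],[0.043,-0.04,0],0],
    [[0,0,0],[0.043,-0.04,0],0],
    [[0,0,0],[0.043,-0.04,0],0],
    [[0,0,0],[0.043,-0.04,0],0]
  ],
  "grip_force": 20
}}

```text
time: 0.72
eef_pos: [0.4128, -0.3994, 0.2477]
tcp_rot: [0.988, 0.154, -0.0, -0.0]
contact_force: [0.6, 0.0, 1.3]
opening: 0.001
finger_force: 0.0
```

Request:
{"api": "drive_tool", "payload": {
  "moves": [
    [[0,0,0],[0.043,-0.04,0],0],
    [[0,0,0],[0.043,-0.04,0.02],0],
    [[0,0,0],[0.041,-0.037,0.03],0],
    [[0,0,0],[0,0,0],0],
    [[0,0,0],[0,0,0],0]
  ]
}}

```text
time: 1.35
eef_pos: [0.4977, -0.2517, 0.1984]
tcp_rot: [0.988, 0.154, -0.0, 0.0]
contact_force: [0.1, -0.6, 0.6]
opening: -0.003
finger_force: 0.0
```

Request:
{"api": "drive_tool", "payload": {
  "moves": [
    [[0,0,0],[0,0,0.02],0],
    [[0,0,0],[0,0,0.014],0],
    [[0,0,0],[0,0,0],0]
  ]
}}

```text
time: 1.72
eef_pos: [0.4967, -0.2522, 0.1635]
tcp_rot: [0.988, 0.153, -0.001, -0.001]
contact_force: [0.4, 0.0, -0.7]
opening: 0.0
finger_force: 0.0
```

```bash
python3 - <<'E'
from plant import ctrl
import cv2,numpy as np
a=ctrl.read_camera("wrist")["image"];b=ctrl.read_camera("side")["image"][110:320,280:560]
im=np.vstack([cv2.resize(a,(400,300)),cv2.resize(b,(400,300),interpolation=cv2.INTER_CUBIC)])
cv2.imwrite("pics/near.png",im[:,:,::-1])
E
```

```text
(no output)
```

View pics/near.png

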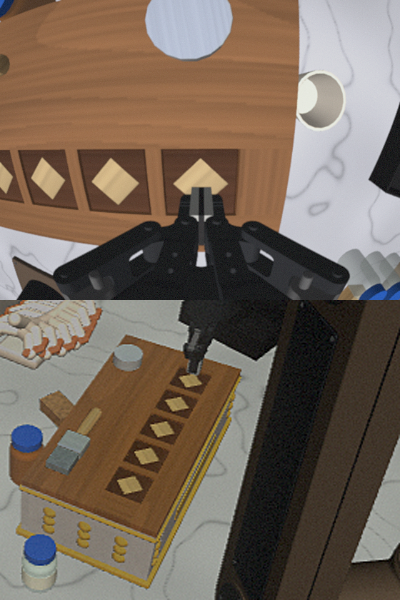

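The shut fingertips are centred over square1's lozenge (wrist panel about (200,185)), well inside the opening. Now I feel downwards.

Request:
{"api": "drive_tool", "payload": {
  "moves": [
    [[0,0,0],[0,0,0.01],0],
    [[0,0,0],[0,0,0.005],0],
    [[0,0,0],[0,0,0.003],0],
    [[0,0,0],[0,0,0.002],0],
    [[0,0,0],[0,0,0],0]
  ]
}}

```text
time: 2.45
eef_pos: [0.4977, -0.2515, 0.1451]
tcp_rot: [0.988, 0.154, -0.0, -0.0]
contact_force: [-1.1, 1.4, 3.7]
opening: -0.005
finger_force: 1.7
```

Request:
{"api": "drive_tool", "payload": {
  "moves": [
    [[0,0,0],[0,0,0.002],0],
    [[0,0,0],[0,0,0],0]
  ]
}}

```text
time: 2.7
eef_pos: [0.4978, -0.2515, 0.145]
tcp_rot: [0.988, 0.154, -0.0, -0.0]
contact_force: [-6.0, 3.9, 12.0]
opening: 0.001
finger_force: 6.0
```

Square1 holds at 12 N without moving, so it's solid. On to square2.

Request:
{"api": "drive_tool", "payload": {
  "moves": [
    [[0,0,0],[0,0,-0.02],0],
    [[0,0,0],[0,-0.035,0],0],
    [[0,0,0],[0,-0.035,0],0],
    [[0,0,0],[0,0,0],0],
    [[0,0,0],[0,0,0.013],0]
  ]
}}

```text
time: 3.32
eef_pos: [0.4776, -0.1859, 0.1504]
tcp_rot: [0.988, 0.154, 0.002, 0.002]
contact_force: [-0.3, 0.6, 0.2]
opening: -0.001
finger_force: 0.0
```

Request:
{"api": "drive_tool", "payload": {
  "moves": [
    [[0,0,0],[0,0,0.003],0],
    [[0,0,0],[0,0,0.002],0],
    [[0,0,0],[0,0,0.002],0],
    [[0,0,0],[0,0,0],0]
  ]
}}

```text
time: 3.82
eef_pos: [0.4761, -0.1853, 0.145]
tcp_rot: [0.988, 0.154, -0.002, -0.001]
contact_force: [-7.5, 4.1, 15.0]
opening: -0.0
finger_force: 7.6
```

Square2 is solid too. Next is square3.

Request:
{"api": "drive_tool", "payload": {
  "moves": [
    [[0,0,0],[0,0,-0.02],0],
    [[0,0,0],[0,-0.035,0],0],
    [[0,0,0],[0,-0.035,0],0],
    [[0,0,0],[0,0,0],0],
    [[0,0,0],[0,0,0.013],0]
  ]
}}

```text
time: 4.45
eef_pos: [0.4564, -0.1194, 0.1502]
tcp_rot: [0.988, 0.154, 0.001, 0.001]
contact_force: [0.4, -1.1, -0.2]
opening: 0.002
finger_force: 0.0
```

Request:
{"api": "drive_tool", "payload": {
  "moves": [
    [[0,0,0],[0,0,0.003],0],
    [[0,0,0],[0,0,0.002],0],
    [[0,0,0],[0,0,0.002],0],
    [[0,0,0],[0,0,0],0]
  ]
}}

```text
time: 4.95
eef_pos: [0.4549, -0.1188, 0.145]
tcp_rot: [0.988, 0.154, -0.002, -0.001]
contact_force: [-9.6, 3.1, 14.9]
opening: -0.001
finger_force: 8.2
```

Square3 is solid. Next is square4.

Request:
{"api": "drive_tool", "payload": {
  "moves": [
    [[0,0,0],[0,0,-0.02],0],
    [[0,0,0],[0.002,-0.035,0],0],
    [[0,0,0],[0.002,-0.035,0],0],
    [[0,0,0],[0,0,0],0],
    [[0,0,0],[0,0,0.013],0]
  ]
}}

```text
time: 5.58
eef_pos: [0.4389, -0.0513, 0.1501]
tcp_rot: [0.988, 0.154, 0.001, 0.001]
contact_force: [0.2, -1.5, -0.1]
opening: 0.0
finger_force: 0.0
```

Request:
{"api": "drive_tool", "payload": {
  "moves": [
    [[0,0,0],[0,0,0.003],0],
    [[0,0,0],[0,0,0.002],0],
    [[0,0,0],[0,0,0.002],0],
    [[0,0,0],[0,0,0],0]
  ]
}}

```text
time: 6.08
eef_pos: [0.4374, -0.0509, 0.1426]
tcp_rot: [0.988, 0.154, -0.001, -0.0]
contact_force: [-2.5, -1.0, 2.9]
opening: 0.0
finger_force: 1.6
```

Square4 yields: it's 2.4 mm in at 3 N. I'll press it on to its stop.

Request:
{"api": "drive_tool", "payload": {
  "moves": [
    [[0,0,0],[0,0,0.002],0],
    [[0,0,0],[0,0,0.002],0],
    [[0,0,0],[0,0,0.002],0],
    [[0,0,0],[0,0,0.0015],0],
    [[0,0,0],[0,0,0],0]
  ]
}}

```text
time: 6.7
eef_pos: [0.4377, -0.0509, 0.1369]
tcp_rot: [0.988, 0.154, -0.001, 0.0]
contact_force: [-8.6, -0.5, 14.4]
opening: -0.001
finger_force: 7.3
```

It's at the stop, 8.1 mm in at 14 N. Now I hold briefly, lift straight up and check.

Request:
{"api": "drive_tool", "payload": {
  "moves": [
    [[0,0,0],[0,0,0],0],
    [[0,0,0],[0,0,-0.015],0],
    [[0,0,0],[0,0,-0.03],0],
    [[0,0,0],[0,0,-0.04],0],
    [[0,0,0],[0,0,-0.04],0]
  ]
}}

```text
time: 7.32
eef_pos: [0.4379, -0.0501, 0.2609]
tcp_rot: [0.988, 0.154, 0.001, -0.0]
contact_force: [0.3, 0.1, -0.1]
opening: 0.002
finger_force: 0.0
```

Request:
{"api": "drive_tool", "payload": {
  "moves": [
    [[0,0,0],[0.04,0.03,-0.02],0],
    [[0,0,0],[0.04,0.03,0],0],
    [[0,0,0],[0.04,0.03,0],0],
    [[0,0,0],[0,0,0],0],
    [[0,0,0],[0,0,0],0]
  ]
}}

```text
time: 7.95
eef_pos: [0.579, -0.0993, 0.2792]
tcp_rot: [0.988, 0.154, -0.0, -0.001]
contact_force: [-0.1, 0.4, -0.5]
opening: 0.002
finger_force: 0.0
```

```bash
python3 - <<'E'
from plant import ctrl
import cv2,numpy as np
a=ctrl.read_camera("top")["image"][100:400,180:560];b=ctrl.read_camera("side")["image"][110:320,280:560]
im=np.vstack([cv2.resize(a,(380,300)),cv2.resize(b,(380,300),interpolation=cv2.INTER_CUBIC)])
cv2.imwrite("pics/end.png",im[:,:,::-1])
s=ctrl.get_state();print(s["time"],s["eef_pos"],s["contact_force"])
E
```

```text
8.05 [ 0.57861436 -0.09908856  0.2801645 ] [-0.23797311  0.54853996  0.98701844]
```

View pics/end.png

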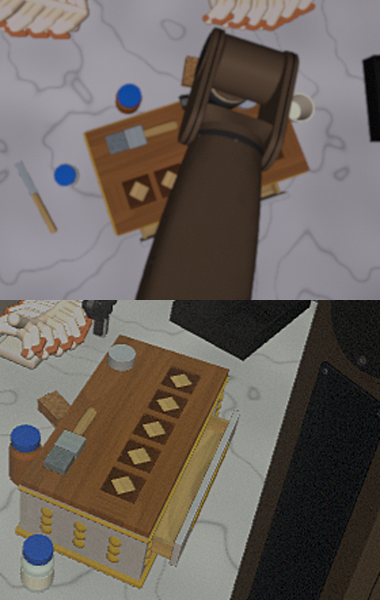

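The drawer stands out of the front (side panel about (200,490)). The catch square is level again, the other objects haven't moved, and the arm is clear.

```bash
python3 -c "
from plant import ctrl
print(ctrl.sign_off())"
```

```text
the job is handed in; nothing more can be done
None
```

Square4 was the catch: I pressed it to its stop, the drawer sprang out, and I moved the arm clear with nothing else disturbed and handed the job in at about 8 s.

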